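# Check a clock-movement holder's jaw gap with a feeler blade

## Task

Check the jaw gap of the blue clock-movement holder: take the middle-thickness feeler blade out of its rack by its black handle, turn it to line up with the gap, and push it straight down, midway along the jaws, against the drag of the sprung jaws until its shoulder plate sits on top of them. Let go and leave it standing there; the thin and the thick feeler stay in the rack.

Things in the scene. Friction and masses are not known exactly. Their poses are not given: they have to be found in the camera images.
- mid_grip (a point): Centre of the middle feeler's black handle, 20 (x) x 30 (y) x 50 mm high; 160 g. Under it a steel shoulder plate 48 x 34 x 5 mm (underside 30 mm below this point), then the steel blade, 10 mm thick (x), 30 wide (y), tip 75 mm below this point. z up. It starts hanging upright in the rack, plate on two rails 70 mm above the bench, blade between them (24 mm apart); lift 50 mm to leave it.
- thin_grip (a point): Handle centre of the thin feeler, a bystander: handle 12 mm thick (x), blade 5 mm (would be loose in the gap); otherwise like the middle one. The three feelers hang in any order in one row, 75 mm apart along their y, in the wood and aluminium rack; their handle tops are 125 mm above the bench, so lift one 110 mm to carry it over another.
- thick_grip (a point): Handle centre of the thick feeler, a bystander: handle 32 mm thick (x), blade 18 mm (will not go into the gap); otherwise like the middle one.
- gap (a point): Centre of the holder's gap, level with the jaw tops, 75 mm up. Gap runs along y (jaws 50 mm long); across x its mouth is 30 mm, sloping in to 6 mm at 24 mm down, bed 50 mm down. Each jaw gives 5 mm along x on a spring: push about 10 N to enter, then 3-6 N drag; it will not sink by itself; push rises sharply when home (handle centre 30 mm above this). Half turn is equal.
Things that resemble listed ones, but are neither listed nor needed, are in the scene too. What is shaped like the part that bears gap but orange, pink or purple is not meant.

How it is judged (in metres and radians):
On the way, in this order (a step that is already met when the one before it is completed fails the run):
1. the middle feeler is lifted clear of the rack (height (world z) of mid_grip above 0.135 m), for 0.1 s.
2. its blade is between the jaws, in line with the gap (horizontal distance between mid_grip and gap below 0.018 m and z of mid_grip in the frame of gap below 0.046 m and angle between the y axis of mid_grip and the y axis of gap, either way round below 0.2 rad), for 0.1 s.
At the end, for the whole second after the job is handed in: The middle feeler stands released in the gap: handle centre within 18 mm of the gap's centre seen from above, shoulder plate within 6 mm of the jaw tops, in line with the gap to about 11 degrees and upright to 10 degrees; the thin and thick feelers are within 30 mm of where they started (horizontal distance between mid_grip and gap below 0.018 m and z of mid_grip in the frame of gap below 0.036 m and angle between the y axis of mid_grip and the y axis of gap, either way round below 0.2 rad and angle between mid_grip's own z axis and vertical below 0.17 rad and distance of each of thin_grip, thick_grip from where it was at the start of the episode below 0.03 m); the robot touches nothing.
It fails at once if the thin or the thick feeler is taken out of the rack (distance of any of thin_grip, thick_grip from where it was at the start of the episode above 0.05 m).
It also fails if it takes over 38 s, if anything falls off the work surface, if the arm or the gripper's body presses on something with over 40 N, if the wrist force passes 120 N, or if a joint passes its speed limit or range.

## Robot

A 6-joint arm with a two-finger parallel gripper is mounted at the origin on the work surface. World frame = base frame: x ahead of the robot, y to its left, z up, the work surface at z = 0. Lengths are in mm, angles in rad, forces in N, time in s.
With the tool pointing down it reaches from about 350 to 800 mm from the base axis. Payload 7.3 kg.
Tool frame: the origin (TCP) lies midway between the tips of the shut fingers; the grasp point (between the pads) lies 19 mm behind it; z points along the fingers, y is the line along which they close (so a half turn about z gives the same grasp; the last joint's range is limited). The gripper opens to 85 mm and grips with 20 to 120 N. Pads are 22 mm wide; open, the fingers measure 114 mm over their backs; the gripper's body (76 mm by 85 mm) begins 54 mm behind the grasp point. The pads swing forward as they close: fully open they stand 13 mm farther back than shut.
Start: joints at [-1.45, 0.342, 1.524, -0, 1.275, -0.146], TCP at [138.436, -506.438, 231.322] pointing down, gripper open.
Joint ranges: [-2.53, 2.53], [-0.77, 2.02], [0.04, 2.7], [-1, 4.14], [0.28, 2.66], [-3.11, 3.11]. Speed limits (rad/s): [2.57, 2.57, 3.14, 3.14, 3.14, 3.14].

## Interface

Orientations are given as a unit quaternion [x, y, z, w].
In Python, from cell import bot, eyes, silhouettes gives the robot as it stands.
- The arm moves only by the tool step_arm, never from a script. Its argument "commands" is one flat list of numbers, 7 for each row, row after row: the turn, a rotation vector about the world's x, y, z in rad, then the shift along the world's x, y, z in m, then the closure, from 0 (fully open) to 1 (shut). In form: [wx, wy, wz, dx, dy, dz, hand, wx, wy, wz, dx, dy, dz, hand, ...]. A call has 1 to 5 rows; each row is the pose to reach, as a shift and turn from the pose commanded when the call began; what a row does not reach only later rows make up. A row lasts 1/8 s, in which the tool goes at most 62.5 mm and 10.7 degrees, less where a joint would pass 70% of its speed; a pose out of reach is approached as far as the arm can. A call with a gripper value outside its range is refused whole. The fingers move at their own pace and stop on an object; "grip_force" is the grip in N (left out, the last holds). Time passes only in rows, so rows that repeat a pose let the fingers close. It gives the time, the measured TCP pose, the force, the opening and the grip force at its end, in the units of the state.
- bot.get_obs(): the state, without advancing time (a new reading comes with each control period).
- eyes.camera(name): name is "scene" or "top" or "wrist"; returns a dict with "img" (384x512x3 uint8, red, green, blue), "fx", "fy", "cx", "cy" (pixels), "world_from_camera" (4x4, takes a point from camera to world coordinates). Camera axes: x right, y down, z forward; pixel columns grow to the right and rows downward; lengths in mm; the calibration is good to about 2 mm. A picture is of the moment at which its call begins. There is no depth.
- bot.finish_job(): hands the job in; it is judged then, once.
Trained networks look in a picture, given as the dict that the camera call returned (one of the last four; its "shot" number tells which), for a name from the list of things; names that differ only in an ending like _2 or _b are one class to them, and where a whole thing is asked for, a point or a joint stands for the part that bears it (a point fixed in the world has none). Each returns a list of dicts, best first, with "score" (0 to 1); they miss things now and then, are a little off and sometimes report something else, mostly with a low value. They report only what shows in the picture. A call takes as long as a camera call. They do not tell look-alikes from the thing itself.
- silhouettes(picture, query): "pixels" (384x512 bool, what is visible of it) and "extent" ([centre column, centre row, width, height] in pixels, round what is visible of it).
The state is a dict: "time_s": time; "qpos": joint angles; "joint_velocities": joint speeds; "effort": joint torques, N m; "tool_pos": TCP position; "eef_rot": TCP orientation; "contact_force": force on the tool from outside, world axes, zero at the start; "ft_torque": the same for the moment, N m; "grip_width": finger opening in mm; "gripper_force": force on a finger pad.
Only numpy, scipy, OpenCV 4.12 (cv2) and the standard library are available. Lean on these libraries where they do the work, as an engineer would, in place of code of your own. Each camera call takes 0.05 s, during which the arm holds its last target. There are 200 camera calls.

## Working session

There is one attempt and no reset: what is moved stays moved. The work goes in short steps, Python scripts to look and compute and a tool call to move; the robot and the scene stay as the last step left them, time stands still between calls to the robot, and variables do not carry over. Pictures are saved under pics/ and viewed, at most 11 in all, crops included, and the job is handed in when it is done.

Besides the shell and the picture viewer there is one more tool, called after "Emit:" as name(argument=value, ...) on one line, values as JSON. step_arm: Moves the arm, as the interface text tells. Its arguments: {"type":"object","properties":{"commands":{"type":"array","items":{"type":"number"}},"grip_force":{"type":"number"}},"required":["commands"]}

```bash
mkdir -p pics; cat > h.py <<'E'
import numpy as np, cv2
from cell import bot, eyes, silhouettes
def save(p,n): cv2.imwrite('pics/'+n,p['img'][:,:,::-1])
def proj(p,X):
    T=np.linalg.inv(p['world_from_camera']); c=T[:3,:3]@np.asarray(X,float)+T[:3,3]
    return np.array([p['fx']*c[0]/c[2]+p['cx'],p['fy']*c[1]/c[2]+p['cy']])
def ray(p,u,v,z):
    T=p['world_from_camera']; d=T[:3,:3]@np.array([(u-p['cx'])/p['fx'],(v-p['cy'])/p['fy'],1]); o=T[:3,3]
    return o+d*(z-o[2])/d[2]
E
python3 - <<'E'
from h import *
ps=[eyes.camera(n) for n in ('top','scene')]
cv2.imwrite('pics/a.png',np.vstack([p['img'] for p in ps])[:,:,::-1][:, :]) 
for p,n in zip(ps,('top','scene')):
    save(p,n+'.png'); print(n,p['world_from_camera'][:3,3].round(),p['fx'])
    for q in ('mid_grip','thin_grip','thick_grip','gap'):
        for r in silhouettes(p,q)[:4]:
            u,v,w,h=r['extent'];print(q,round(r['score'],2),np.round([u,v,w,h]),ray(p,u,v,75 if q=='gap' else 125).round())
E
```

```text
top [ 377.  -38. 1005.] 395.54188325456823
mid_grip 0.87 [121. 164.  24.  21.] [487. 237. 125.]
thin_grip 0.87 [182. 167.  18.  27.] [483. 101. 125.]
thick_grip 0.59 [152. 168.  23.  15.] [480. 169. 125.]
gap 0.92 [140. 250.  46.  72.] [295. 202.  75.]
gap 0.8 [310. 162.  35.  75.] [ 507. -194.   75.]
gap 0.68 [365. 237.  48.  74.] [ 331. -324.   75.]
scene [ 891. -531.  860.] 422.5334752703296
mid_grip 0.55 [335. 136.  20.  28.] [512. 222. 125.]
thin_grip 0.67 [299. 164.  22.  25.] [506.  80. 125.]
thick_grip 0.84 [316. 152.  25.  32.] [511. 141. 125.]
gap 0.96 [222. 262.  72.  75.] [ 539. -219.   75.]
gap 0.81 [123. 254.  60.  76.] [ 369. -349.   75.]
gap 0.79 [271. 126.  56.  47.] [330. 186.  75.]
gap 0.57 [191. 340.  72.  88.] [ 614. -379.   75.]
```

View pics/top.png

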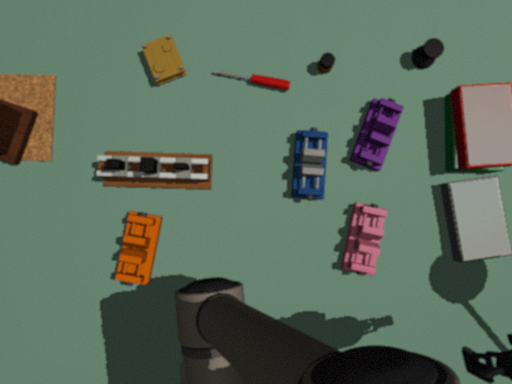

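View pics/scene.png

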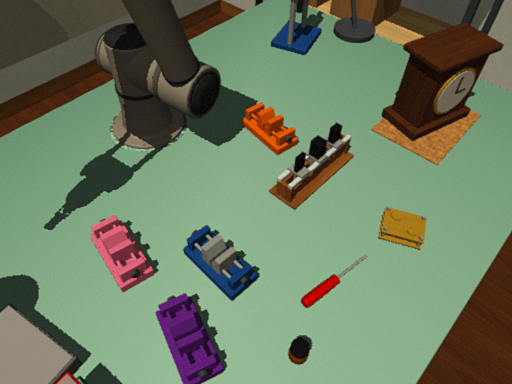

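The holder to use is the blue one at top (310,163); the orange (139,248), pink (365,238) and purple (378,133) ones are look-alikes. Candidates for the feeler are the handles at top (115,164), (149,164) and (181,167). I'll move the wrist camera there for a close crop.

```bash
python3 - <<'E'
from h import *
p=eyes.camera('top');q=eyes.camera('scene')
a=cv2.resize(p['img'][135:205,85:225],None,fx=5,fy=5,interpolation=cv2.INTER_CUBIC)[:300]
b=cv2.resize(q['img'][110:210,255:365],None,fx=3,fy=3,interpolation=cv2.INTER_CUBIC)
c=cv2.resize(p['img'][120:210,280:340],None,fx=3,fy=3.333,interpolation=cv2.INTER_CUBIC)[:300]
bot_=np.zeros((300,700,3),np.uint8);bot_[:,:330]=b;bot_[:,340:340+c.shape[1]]=c
cv2.imwrite('pics/crop.png',np.vstack([a,bot_])[:,:,::-1])
for u,v in((115,164),(149,164),(181,167)):print(ray(p,u,v,125).round())
w=eyes.camera('wrist');o=bot.get_obs();print(w['world_from_camera'].round(2),o['tool_pos'],o['eef_rot'],o['grip_width'])
E
```

```text
[487. 250. 125.]
[489. 175. 125.]
[483. 104. 125.]
[[ 2.7000e-01 -9.3000e-01 -2.7000e-01  2.0606e+02]
 [-9.6000e-01 -2.6000e-01 -7.0000e-02 -4.8772e+02]
 [ 0.0000e+00  2.8000e-01 -9.6000e-01  3.7308e+02]
 [ 0.0000e+00  0.0000e+00  0.0000e+00  1.0000e+00]] [ 138.42718114 -506.43691176  231.34368546] [ 9.91114455e-01  1.33011784e-01 -3.52022985e-06  5.30128590e-05] 85.66311124589959
```

View pics/crop.png

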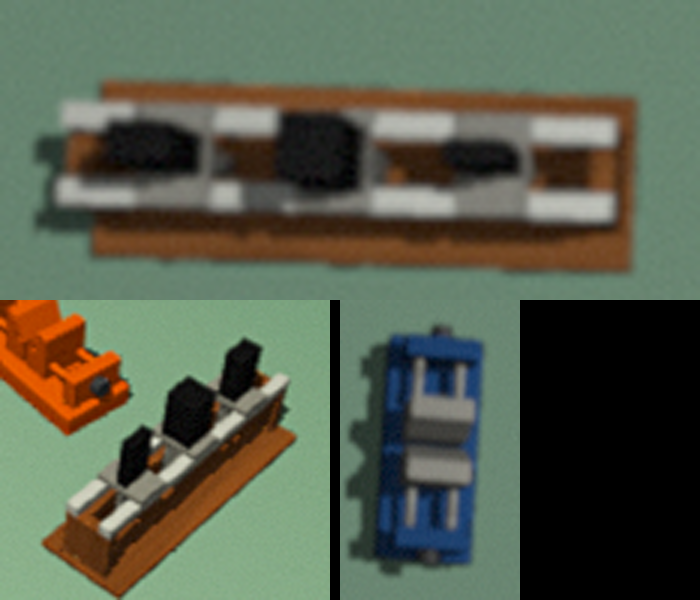

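The crop shows three handles: wide (32 mm) in the middle at (149,164), narrow at (181,166), and the medium one at the left end, about (117,164). So the left-end feeler is the target. The blue holder's gap lies between its two grey jaws at (310,163), running roughly along world y. I'll pass over the holder and look from near, then go to the rack.

Emit:
step_arm(commands=[0,0,0.18,0.053,0.032,0.01,0,0,0,0.36,0.106,0.064,0.02,0,0,0,0.54,0.159,0.096,0.03,0,0,0,0.72,0.212,0.128,0.04,0,0,0,0.9,0.265,0.16,0.05,0])

```text
time_s: 1.27
tool_pos: [404.1, -345.8, 281.7]
eef_rot: [0.833, 0.553, 0.0, 0.0]
contact_force: [-0.3, -0.9, -0.7]
grip_width: 84.9
gripper_force: 0.0
```

Emit:
step_arm(commands=[0,0,0.13,0.035,0.05,0,0,0,0,0.26,0.07,0.1,0,0,0,0,0.377,0.104,0.152,0,0,0,0,0.377,0.104,0.152,0,0])

```text
time_s: 1.78
tool_pos: [508.3, -191.2, 281.1]
eef_rot: [0.714, 0.7, 0.0, -0.0]
contact_force: [0.2, -0.7, 0.5]
grip_width: 85.2
gripper_force: 0.0
```

```bash
python3 - <<'E'
from h import *
w=eyes.camera('wrist');save(w,'w1.png');o=bot.get_obs();print(o['time_s'],o['tool_pos'].round(1),o['eef_rot'].round(4),o['qpos'].round(3),w['world_from_camera'].round(2)[:3])
for r in silhouettes(w,'gap')[:2]: print(r['score'],r['extent'])
t=eyes.camera('top');print(ray(t,119.7,164.3,75))
E
```

```text
1.825 [ 507.3 -193.2  281. ] [ 7.153e-01  6.988e-01 -1.000e-04 -0.000e+00] [-0.505  0.342  1.386 -0.     1.414 -0.482] [[ 1.0000e+00 -2.0000e-02 -1.0000e-02  5.1000e+02]
 [-2.0000e-02 -9.6000e-01 -2.7000e-01 -1.2133e+02]
 [-0.0000e+00  2.7000e-01 -9.6000e-01  4.2291e+02]]
0.96 [258.0, 157.0, 160.7, 76.4]
0.94 [315.9, 281.2, 121.0, 102.6]
[492.93232454 255.18853714  75.        ]
```

View pics/w1.png

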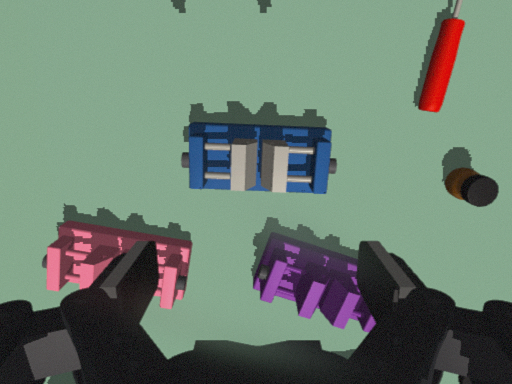

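Wrist view: the blue holder is centred near (259,158), its two grey jaws at columns 232–258 and 263–288, with the gap running nearly vertical in the picture (world y) at column about 260. Pink (120,262) and purple (320,280) holders are out of the way.

```bash
cat > jaw.py <<'E'
from h import *
def jaw(w,box,name=None):
    u0,u1,v0,v1=box
    hsv=cv2.cvtColor(w['img'],cv2.COLOR_RGB2HSV); m=np.zeros(hsv.shape[:2],np.uint8)
    m[v0:v1,u0:u1]=((hsv[...,1]<90)&(hsv[...,2]>80))[v0:v1,u0:u1]
    m=cv2.morphologyEx(m,cv2.MORPH_OPEN,np.ones((7,7),np.uint8))
    cs=sorted(cv2.findContours(m,0,2)[0],key=cv2.contourArea)[-2:]
    for c in cs:
        b=cv2.boxPoints(cv2.minAreaRect(c)); print('jaw',cv2.contourArea(c),[ray(w,u,v,75)[:2].round(1).tolist() for u,v in b])
    b=cv2.minAreaRect(np.vstack(cs)); pts=np.array([ray(w,u,v,75)[:2] for u,v in cv2.boxPoints(b)])
    print('all',b,pts.round(1).tolist(),'centre',pts.mean(0).round(1))
E
python3 - <<'E'
from jaw import *
w=eyes.camera('wrist'); jaw(w,(222,300,125,200))
cv2.imwrite('pics/w1c.png',cv2.resize(w['img'][115:205,175:345],None,fx=4,fy=4,interpolation=cv2.INTER_CUBIC)[:,:,::-1])
E
```

```text
jaw 42.0 [[470.0, -173.9], [477.3, -174.1], [477.0, -180.4], [469.7, -180.2]]
jaw 3261.0 [[470.0, -173.9], [549.8, -176.0], [550.4, -240.3], [466.5, -238.2]]
all ((260.5, 169.5), (59.0, 77.0), 90.0) [[470.0, -173.9], [549.8, -176.0], [550.4, -240.3], [466.5, -238.2]] centre [ 509.2 -207.1]
```

View pics/w1c.png

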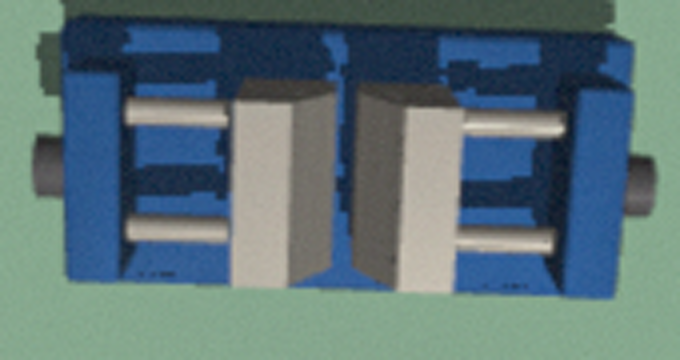

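Emit:
step_arm(commands=[0,0,0,0,0.062,0,0,0,0,0,0,0.124,0,0,0,0,0,0,0.186,0,0,0,0,0,0,0.248,0,0,0,0,0,-0.004,0.31,0,0])

```text
time_s: 2.6
tool_pos: [502.7, 115.1, 281.3]
eef_rot: [0.718, 0.696, 0.0, 0.0]
contact_force: [0.4, 0.1, -0.5]
grip_width: 85.3
gripper_force: 0.0
```

Emit:
step_arm(commands=[0,0,0,-0.004,0.062,0,0,0,0,0,-0.009,0.124,0,0,0,0,0,-0.015,0.137,0,0,0,0,0,-0.015,0.137,0,0,0,0,0,-0.015,0.137,0,0])

```text
time_s: 3.22
tool_pos: [488.2, 250.0, 281.3]
eef_rot: [0.717, 0.697, -0.0, 0.0]
contact_force: [-1.0, -1.5, -0.5]
grip_width: 85.4
gripper_force: 0.0
```

```bash
python3 - <<'E'
from h import *
w=eyes.camera('wrist');save(w,'w2.png');o=bot.get_obs();print(o['time_s'],o['tool_pos'].round(1),o['eef_rot'].round(4),w['world_from_camera'].round(2)[:3])
for q in('mid_grip','thick_grip','thin_grip'):
  for r in silhouettes(w,q)[:2]: print(q,r['score'],r['extent'],ray(w,*r['extent'][:2],100).round(1))
E
```

```text
3.275 [488.2 250.  281.3] [ 7.176e-01  6.965e-01 -0.000e+00  3.000e-04] [[ 1.0000e+00 -3.0000e-02 -1.0000e-02  4.9058e+02]
 [-3.0000e-02 -9.6000e-01 -2.8000e-01  3.2007e+02]
 [-0.0000e+00  2.8000e-01 -9.6000e-01  4.2297e+02]]
mid_grip 0.88 [259.4, 158.6, 47.9, 42.8] [490.4 255.8 100. ]
thick_grip 0.97 [260.9, 224.2, 46.7, 61.0] [490.2 186.9 100. ]
thin_grip 0.8 [262.2, 283.3, 40.6, 67.2] [489.9 117.5 100. ]
```

View pics/w2.png

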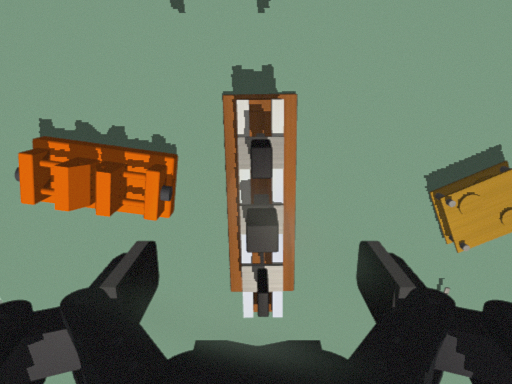

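```bash
python3 - <<'E'
from h import *
w=eyes.camera('wrist');print(w['fx'])
c=cv2.resize(w['img'][90:240,215:305],None,fx=4,fy=4,interpolation=cv2.INTER_CUBIC);cv2.imwrite('pics/w2c.png',c[:,:,::-1])
# holder corners, camera pose then
M=dict(w);T=np.array(w['world_from_camera']);
import scipy.spatial.transform as st
# rebuild pose at holder: rigid tool->camera
def tool(p,q):
    A=np.eye(4);A[:3,:3]=st.Rotation.from_quat(q).as_matrix();A[:3,3]=p;return A
o=bot.get_obs();H=np.linalg.inv(tool(o['tool_pos'],o['eef_rot']))@T
M['world_from_camera']=tool([507.3,-193.2,281.0],[.7153,.6988,-.0001,0])@H
print(M['world_from_camera'].round(2)[:3])
C=np.array([(232,100),(293,100),(289,286),(230,284),(405,106),(463,107),(458,293),(400,291)])/4+[175,115]
P=np.array([ray(M,u,v,75)[:2] for u,v in C]);print(P.round(1).tolist(),P.mean(0).round(1))
d=(P[0]+P[1]+P[4]+P[5])-(P[2]+P[3]+P[6]+P[7]);print('gap yaw',np.arctan2(-d[0],d[1]))
E
```

```text
335.680490962669
[[ 1.0000e+00 -2.0000e-02 -1.0000e-02  5.0946e+02]
 [-2.0000e-02 -9.6000e-01 -2.8000e-01 -1.2343e+02]
 [-0.0000e+00  2.8000e-01 -9.6000e-01  4.2278e+02]]
[[482.6, -172.3], [498.4, -172.6], [495.8, -222.7], [480.0, -221.8], [527.4, -174.8], [542.4, -175.4], [541.4, -225.7], [525.7, -224.8]] [ 511.7 -198.8]
gap yaw -0.03937054414860513
```

View pics/w2c.png

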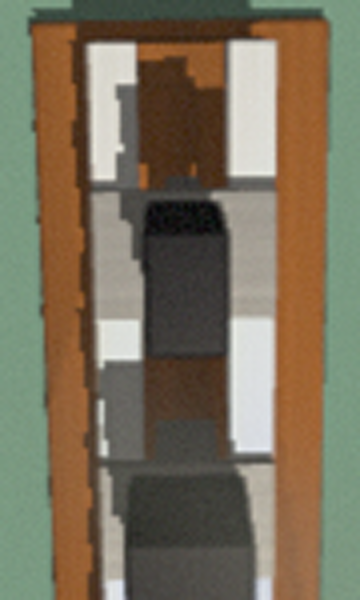

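```bash
python3 - <<'E'
from h import *
w=eyes.camera('wrist');o=bot.get_obs();print(o['tool_pos'].round(1))
f=lambda C,z:np.array([ray(w,u/4+215,v/4+90,z)[:2] for u,v in C])
P=f([(147,235),(227,235),(228,355),(143,355)],125);print(P.round(1).tolist(),P.mean(0).round(1))
P=f([(90,188),(277,188)],75);print('plate +y edge',P.round(1).tolist())
P=f([(86,42),(277,42),(277,455),(100,460)],70);print('rails',P.round(1).tolist())
E
```

```text
[487.8 251.3 281.2]
[[483.5, 271.0], [501.4, 270.5], [501.2, 242.8], [481.8, 243.3]] [492.  256.9]
plate +y edge [[468.1, 275.2], [516.4, 274.0]]
rails [[468.3, 311.7], [517.0, 310.4], [516.4, 199.3], [467.3, 199.1]]
```

Emit:
step_arm(commands=[0,0,0.015,0.004,0.006,-0.05,0,0,0,0.015,0.004,0.006,-0.1,0,0,0,0.015,0.004,0.006,-0.15,0,0,0,0.015,0.004,0.006,-0.195,0,0,0,0.015,0.004,0.006,-0.195,0], grip_force=60)

```text
time_s: 4.15
tool_pos: [489.4, 257.0, 83.3]
eef_rot: [0.711, 0.703, -0.003, -0.002]
contact_force: [0.3, -0.6, 0.5]
grip_width: 85.8
gripper_force: 0.0
```

Emit:
step_arm(commands=[0,0,0,0,0,0,0.9,0,0,0,0,0,0,1,0,0,0,0,0,0,1,0,0,0,0,0,0,1,0,0,0,0,0,0,1], grip_force=60)

```text
time_s: 4.78
tool_pos: [492.1, 258.3, 87.3]
eef_rot: [0.711, 0.703, 0.001, 0.0]
contact_force: [-2.0, -0.5, 5.7]
grip_width: 19.6
gripper_force: 59.5
```

Emit:
step_arm(commands=[0,0,0,0,0,0.02,1,0,0,0,0,0,0.06,1,0,0,0,0,0,0.1,1,0,0,0,0,0,0.14,1,0,0,0,0,0,0.14,1])

```text
time_s: 5.4
tool_pos: [493.0, 258.6, 229.5]
eef_rot: [0.711, 0.703, 0.003, 0.001]
contact_force: [-0.5, 0.2, -2.6]
grip_width: 19.7
gripper_force: 59.0
```

```bash
python3 - <<'E'
from h import *
w=eyes.camera('wrist');t=eyes.camera('top');o=bot.get_obs();print(o['time_s'],o['tool_pos'].round(1),o['grip_width'],o['contact_force'])
a=np.hstack([w['img'][:,:],cv2.resize(t['img'][100:220,85:181],None,fx=2.9,fy=3.2)[:384,:278]]);cv2.imwrite('pics/l.png',a[:,:,::-1])
E
```

```text
5.5 [491.1 257.9 225.8] 19.25161889277336 [-0.497602   -0.6635433  -2.11809631]
```

View pics/l.png

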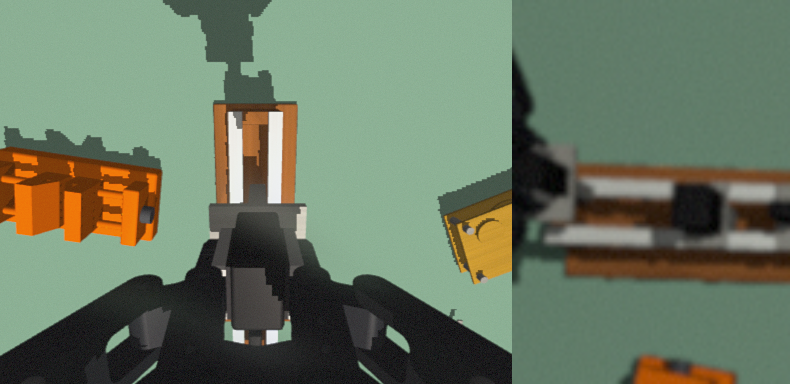

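Held squarely: the plate shows at (212–306, 206–238), and the thick and thin feelers are still in the rack. Carrying on to the holder.

Emit:
step_arm(commands=[0,0,0,0.002,-0.03,0,1,0,0,0,0.004,-0.085,0,1,0,0,-0.01,0.007,-0.14,0,1,0,0,-0.015,0.01,-0.195,0,1,0,0,-0.02,0.012,-0.25,0,1])

```text
time_s: 6.12
tool_pos: [502.5, 6.4, 224.4]
eef_rot: [0.718, 0.696, -0.001, -0.001]
contact_force: [0.7, 0.9, -2.1]
grip_width: 19.3
gripper_force: 58.9
```

Emit:
step_arm(commands=[0,0,-0.008,0.003,-0.055,0,1,0,0,-0.008,0.005,-0.11,0,1,0,0,-0.008,0.007,-0.16,0,1,0,0,-0.008,0.007,-0.195,-0.02,1,0,0,-0.008,0.007,-0.207,-0.04,1])

```text
time_s: 6.75
tool_pos: [509.4, -200.8, 183.7]
eef_rot: [0.722, 0.692, -0.001, -0.001]
contact_force: [-0.2, 0.2, -2.5]
grip_width: 19.6
gripper_force: 58.9
```

Emit:
step_arm(commands=[0,0,0,0,0,-0.005,1,0,0,0,0,0,-0.01,1,0,0,0,0,0,-0.01,1])

```text
time_s: 7.12
tool_pos: [510.6, -198.1, 176.1]
eef_rot: [0.721, 0.693, 0.0, -0.0]
contact_force: [-0.5, -0.2, -2.5]
grip_width: 19.3
gripper_force: 58.9
```

```bash
python3 - <<'E'
from h import *
w=eyes.camera('wrist');s=eyes.camera('scene');t=eyes.camera('top');o=bot.get_obs();print(o['time_s'],o['tool_pos'].round(1),o['eef_rot'].round(4),o['grip_width'],o['contact_force'])
a=np.hstack([cv2.resize(w['img'][90:330,140:380],None,fx=1.65,fy=1.65),cv2.resize(s['img'][170:310,150:290],(396,396),interpolation=cv2.INTER_CUBIC)]);cv2.imwrite('pics/g.png',a[:,:,::-1])
P=o['tool_pos']
for z in (75,0): print(z, proj(w,[511.7,-199.5,z]),proj(w,[512.7,-175,z]))
E
```

```text
7.275 [ 510.9 -198.6  176.8] [7.208e-01 6.931e-01 2.000e-04 6.000e-04] 19.47122726528108 [ 0.7405554  -0.51567699 -1.79636352]
75 [258.71088454 188.9322478 ] [258.87883123 156.88511578]
0 [258.54444647 167.12038719] [258.67085142 141.86558281]
```

View pics/g.png

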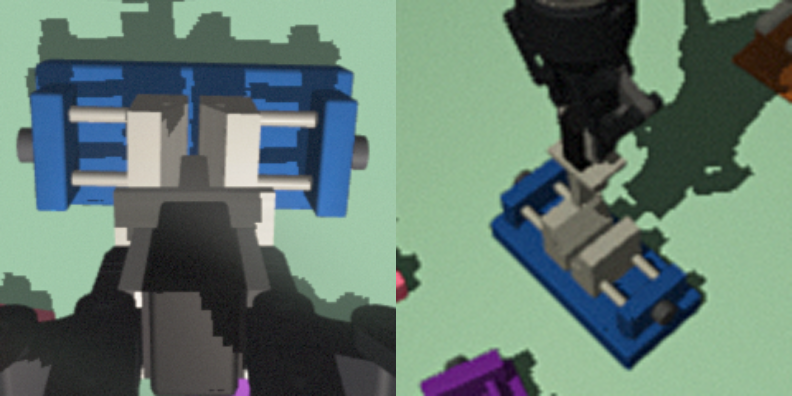

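Crop: the blade tip at (195,170) lies midway between the jaws (inner edges 160 and 230) and in line with the gap. Lowering.

Emit:
step_arm(commands=[0,0,0,0,0,-0.015,1,0,0,0,0,0,-0.03,1,0,0,0,0,0,-0.045,1,0,0,0,0,0,-0.052,1,0,0,0,0,0,-0.054,1], grip_force=90)

```text
time_s: 7.9
tool_pos: [510.3, -198.9, 121.4]
eef_rot: [0.721, 0.693, -0.0, -0.0]
contact_force: [0.7, -0.5, -1.6]
grip_width: 18.5
gripper_force: 89.6
```

Emit:
step_arm(commands=[0,0,0,0,0,-0.004,1,0,0,0,0,0,-0.008,1,0,0,0,0,0,-0.012,1,0,0,0,0,0,-0.016,1,0,0,0,0,0,-0.02,1])

```text
time_s: 8.52
tool_pos: [510.6, -199.0, 101.9]
eef_rot: [0.721, 0.693, 0.0, 0.0]
contact_force: [-0.2, 0.3, 1.2]
grip_width: 19.2
gripper_force: 90.0
```

Emit:
step_arm(commands=[0,0,0,0,0,-0.003,1,0,0,0,0,0,-0.006,1,0,0,0,0,0,-0.008,1,0,0,0,0,0,-0.009,1])

```text
time_s: 9.02
tool_pos: [510.5, -199.0, 93.0]
eef_rot: [0.721, 0.693, 0.0, 0.0]
contact_force: [-0.0, -0.1, 1.4]
grip_width: 18.7
gripper_force: 90.2
```

Emit:
step_arm(commands=[0,0,0,0,0,-0.001,1,0,0,0,0,0,-0.002,1])

```text
time_s: 9.28
tool_pos: [511.3, -199.1, 92.3]
eef_rot: [0.721, 0.693, 0.001, 0.001]
contact_force: [-1.2, 3.0, 13.4]
grip_width: 19.1
gripper_force: 91.9
```

Emit:
step_arm(commands=[0,0,0,0,0,-0.001,1,0,0,0,0,0,-0.001,1])

```text
time_s: 9.52
tool_pos: [511.7, -199.2, 92.3]
eef_rot: [0.721, 0.693, 0.001, 0.002]
contact_force: [-2.5, 2.6, 15.8]
grip_width: 19.0
gripper_force: 92.3
```

```bash
python3 - <<'E'
from h import *
s=eyes.camera('scene');w=eyes.camera('wrist');o=bot.get_obs();print(o['tool_pos'].round(1),o['contact_force'])
a=np.hstack([cv2.resize(w['img'][90:330,140:380],None,fx=1.65,fy=1.65),cv2.resize(s['img'][170:310,150:290],(396,396),interpolation=cv2.INTER_CUBIC)]);cv2.imwrite('pics/g2.png',a[:,:,::-1])
E
```

```text
[ 511.7 -199.1   92.3] [-1.46458474  2.59998137 14.70163828]
```

View pics/g2.png

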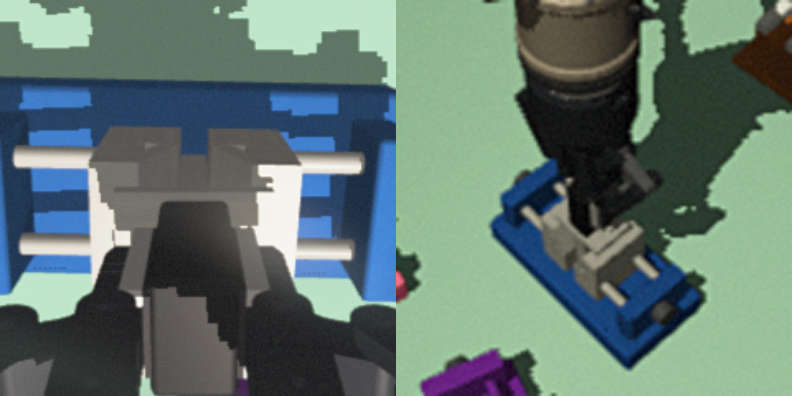

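The plate sits on the jaws in both views, and the force rose to about 17 N with no further travel, so it is home. Releasing and backing off.

Emit:
step_arm(commands=[0,0,0,0,0,0,0.6,0,0,0,0,0,0,0.3,0,0,0,0,0,0,0,0,0,0,0,0,0,0,0,0,0,0,0,0,0])

```text
time_s: 10.25
tool_pos: [510.5, -199.0, 90.0]
eef_rot: [0.721, 0.693, -0.0, -0.0]
contact_force: [1.2, -0.4, -0.2]
grip_width: 85.4
gripper_force: 0.0
```

Emit:
step_arm(commands=[0,0,0,0,0,0.02,0,0,0,0,0,0,0.06,0,0,0,0,0,0,0.12,0,0,0,0,0,0,0.17,0,0,0,0,0,0,0.17,0])

```text
time_s: 10.88
tool_pos: [512.2, -199.9, 264.6]
eef_rot: [0.721, 0.693, 0.001, 0.004]
contact_force: [0.5, -0.2, 0.5]
grip_width: 85.3
gripper_force: 0.0
```

```bash
python3 - <<'E'
from h import *
s=eyes.camera('scene');w=eyes.camera('wrist');o=bot.get_obs();print(o['time_s'],o['tool_pos'].round(1),o['contact_force'])
a=np.hstack([cv2.resize(w['img'][90:250,180:340],(396,396),interpolation=cv2.INTER_CUBIC),cv2.resize(s['img'][170:310,150:290],(396,396),interpolation=cv2.INTER_CUBIC)]);cv2.imwrite('pics/g3.png',a[:,:,::-1])
# predicted handle top corners if home, in the crop
for z in (130,):
  print([((proj(w,[511.7+dx,-199.3+dy,z])-[180,90])*396/160).round().tolist() for dx,dy in((-10,15),(10,15),(10,-15),(-10,-15))])
E
```

```text
10.975 [ 510.4 -198.9  260. ] [-0.20542284 -0.53363788 -1.33645914]
[[160.0, 173.0], [220.0, 170.0], [222.0, 256.0], [164.0, 258.0]]
```

View pics/g3.png

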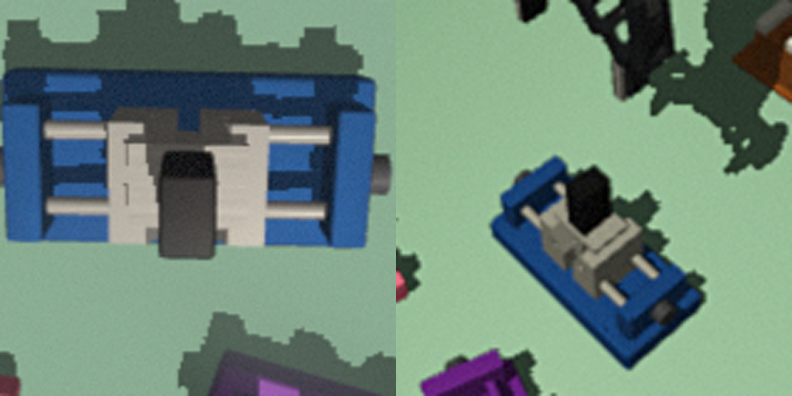

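The handle top lies at (162–216, 176–258), where a fully seated feeler is predicted. It stands upright, plate flat on the jaws, and the gripper is clear.

```bash
python3 -c "
from cell import bot
print(bot.finish_job())"
```

```text
the job is handed in; nothing more can be done
None
```

The middle feeler stands released in the blue holder's gap, in line with it and with its shoulder plate on the jaws. The thin and thick feelers stayed in the rack, and I handed the job in at about 11 s; no verdict came back.

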